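Load the tea-tin dispenser

TASK

Load the teak gravity-feed dispenser from its open top with the two plain round flat-lidded tea tins, one at a time: first the short one, then the tall one, so that both stand upright inside, the short one at the bottom where it comes out first and the tall one resting on it. The square caddy does not belong in it, and neither does the round caddy with the knob on its lid, which must be left standing where it is.

Things in the scene. Friction and masses are not known exactly. Their poses are not given: they have to be found in the camera images.
- short_tin_c (a point): Centre of the short tea tin: plain round steel tin, flat lid, 44 mm across, 56 mm high, about 0.1 kg, standing on the cabinet top (z = 0), z axis up. It stands, with centres at least 100 mm apart, in a group with the tall tin and two bystanders, the knobbed caddy and a square steel caddy (50 x 50 x 60 mm). A tea tray with a teapot (116 mm high) and a strainer arm (160 mm) is beyond them.
- tall_tin_c (a point): Centre of the tall tea tin: plain round steel tin, flat lid, 44 mm across, 80 mm high, about 0.12 kg, standing on the cabinet top, z axis up.
- magazine_seat (a point): Centre of the dispenser's inner floor, 12 mm above the cabinet top; z up. Fixed, smooth, dark teak square shaft, 60 mm wide inside, with slotted walls and a dispensing window on its own -x side. Walls end 110 mm above this point, then a flared mouth 84 mm wide inside, rim at 141 mm (95 mm over its outside). A tin let go upright in the mouth within 10 mm of the axis drops down by itself.
- knob_caddy_c (a point): Centre (25 mm up) of the round steel caddy with the ball knob, a bystander standing in the same group: 44 mm across, 50 mm high to its lid, 69 mm to the top of its knob, z axis up.
Not all that is in view belongs to the job. Leave any pink look-alike of the part that bears tall_tin_c alone. There is more than one size of the part that bears magazine_seat; the job needs the larger.

How it is judged:
By the outcome, as a careful person would: the job done as asked, in the order asked, and still so for the second after the job is handed in, with the robot touching nothing.
It also fails if it takes over 64 s, if anything falls off the work surface, if the arm or the gripper's body presses on something with over 40 N, if the wrist force passes 120 N, or if a joint passes its speed limit or range.

ROBOT

A 6-joint arm with a two-finger parallel gripper is mounted at the origin on the work surface. World frame = base frame: x ahead of the robot, y to its left, z up, the work surface at z = 0. Lengths are in m, angles in rad, forces in N, time in s.
With the tool pointing down it reaches from about 0.3 to 0.85 m from the base axis. Payload 4.2 kg.
Tool frame: the origin (TCP) lies where the fingers leave the gripper's body, on its centre line; the fingertips stand 78 mm ahead of it and the grasp point (between the pads) lies 60 mm ahead of it; z points along the fingers, x is the direction in which the jaws open and shut, and the axes are right-handed (so a half turn about z gives the same grasp; the last joint's range is limited). The gripper opens to 91 mm and grips with 3 to 60 N. Pads are 32 mm wide; open, the fingers measure 118 mm over their backs; the gripper's body (76 mm by 178 mm) begins 60 mm behind the grasp point.
Start: joints at [-1.199, 0.32, 1.565, -0, 1.257, -0.02], TCP at [0.22, -0.531, 0.292] pointing down, gripper open.
Joint ranges: [-3.11, 3.11], [-0.84, 2.01], [0.21, 2.61], [-1.34, 4.49], [0.05, 2.63], [-2.56, 2.56]. Speed limits (rad/s): [2.57, 2.57, 3.14, 3.14, 3.14, 3.14].

INTERFACE

Orientations are given as a rotation vector (axis times angle).
In Python, from cell import arm gives the robot as it stands.
- The arm moves only by the tool servo_tool, never from a script. Its argument "commands" is a list that holds one entry, the list of rows, each a list of 7 numbers: the shift along the tool's x, y, z in mm, then the turn, a rotation vector about the tool's x, y, z in degrees, then the opening, from -1 (shut) to 1 (fully open). In form: [[[x, y, z, wx, wy, wz, hand], ...]]. A call has 1 to 10 rows; each row shifts and turns the commanded pose from where the row before left it, along the tool's axes as they then stand; what a row does not reach is not made up. A row lasts 1/8 s, in which the tool goes at most 62.5 mm and 10.7 degrees, less where a joint would pass 70% of its speed; a pose out of reach is approached as far as the arm can. A call is refused whole if a number of a shift passes 62.5 or a number of a turn 10.7, either way. A call with a gripper value outside its range is refused whole. The fingers move at their own pace and stop on an object; "force" is the grip in N (left out, the last holds). Time passes only in rows, so rows that do not move let the fingers close. It gives the time, the measured TCP pose, the force and the opening at its end, in the units of the state.
- arm.get_state(): the state, without advancing time (a new reading comes with each control period).
- arm.snapshot(name): name is "side" or "top" or "wrist"; returns the picture (420x560x3 uint8, red, green, blue); there is no depth.
- arm.camera_model(name): a dict with "fx", "fy", "cx", "cy" (pixels), "extrinsics" (4x4, takes a point from camera to world coordinates). Camera axes: x right, y down, z forward; pixel columns grow to the right and rows downward; lengths in m; the calibration is good to about 2 mm. A picture is of the moment at which its call begins: read the wrist's pose just before it. camera_model takes no time and is no camera call; for the wrist camera it gives the pose at the moment of the call.
- arm.job_done(): hands the job in, once; it reports no verdict.
Trained networks look in the newest picture that a camera, given by its name, has taken for a name from the list of things; names that differ only in an ending like _2 or _b are one class to them, and where a whole thing is asked for, a point or a joint stands for the part that bears it (a point fixed in the world has none). Each returns a list of dicts, best first, with "confidence" (0 to 1); they miss things now and then, are a little off and sometimes report something else, mostly with a low value. They report only what shows in the picture. A call takes as long as a camera call. They do not tell look-alikes from the thing itself.
- arm.outline_of(camera, thing): "mask" (420x560 bool, what is visible of it) and "centre" ([column, row] as shares, 0 to 1, of the picture: columns of its width, rows of its height, amid what is visible of it).
- arm.place_of(camera, thing): "centre" ([column, row] as shares, 0 to 1, of the picture: columns of its width, rows of its height: a listed point, or the origin of a listed thing).
The state is a dict: "clock": time; "q": joint angles; "joint_vel": joint speeds; "joint_efforts": joint torques, N m; "tcp_pos": TCP position; "ee_rot": TCP orientation; "force": force on the tool from outside, world axes, zero at the start; "moment": the same for the moment, N m; "gripper_width": opening from 0.0 (shut) to 1.0 (fully open).
Only numpy, scipy, OpenCV 4.12 (cv2) and the standard library are available. Lean on these libraries where they do the work, as an engineer would, in place of code of your own. Each camera call takes 0.05 s, during which the arm holds its last target.

## Working session

There is one attempt and no reset: what is moved stays moved. The work goes in short steps, Python scripts to look and compute and a tool call to move; the robot and the scene stay as the last step left them, time stands still between calls to the robot, and variables do not carry over. Pictures are saved under pics/ and viewed, and the job is handed in when it is done.

Besides the shell and the picture viewer there is one more tool, called after "Request:" as name([rows], argument=value, ...), one row to a line, values as JSON. servo_tool: Moves the arm, as the interface text tells. Its arguments: {"type":"object","properties":{"commands":{"type":"array"},"force":{"type":"number"}},"required":["commands"]}

```bash
ls; mkdir -p pics
python3 - <<'E'
from cell import arm
import cv2,numpy as np
s=arm.get_state(); print(s)
for n in ["side","top","wrist"]:
    p=arm.snapshot(n); cv2.imwrite(f"pics/{n}0.png",p[:,:,::-1])
    m=arm.camera_model(n); print(n,m)
    for t in ["short_tin_c","tall_tin_c","magazine_seat","knob_caddy_c"]:
        print(t,[(round(d['confidence'],2),np.round(np.array(d['centre'])*[560,420],1)) for d in arm.place_of(n,t)])
E
```

```text
pics
{'clock': 0.0, 'q': array([-1.19898619e+00,  3.20271984e-01,  1.56567443e+00, -1.05580620e-05,
        1.25737089e+00, -1.99599059e-02]), 'joint_vel': array([ 0.00110237,  0.00177788, -0.00266691,  0.00083515, -0.00014227,
        0.00096148]), 'joint_efforts': array([ 8.92149146e-04, -4.12455654e+01, -2.31969452e+01,  7.25299213e-02,
        4.55789943e-02, -1.59571737e-04]), 'tcp_pos': array([ 0.21943677, -0.53108778,  0.29143338]), 'ee_rot': array([-2.61051620e+00,  1.74603957e+00,  2.22963750e-03]), 'force': array([ 0.63748891,  0.20864695, -0.78501104]), 'moment': array([ 0.00448501, -0.00041386,  0.02282814]), 'gripper_width': 1.001672131994234}
side {'fx': 526.4137547368447, 'fy': 526.4137547368447, 'cx': 271.2258972550876, 'cy': 211.39706891845876, 'extrinsics': array([[-0.98725384, -0.1167111 ,  0.10820527,  0.35805915],
       [-0.15885895,  0.68128654, -0.71457154,  1.07908547],
       [ 0.00967964, -0.72265287, -0.69114335,  1.01518596],
       [ 0.        ,  0.        ,  0.        ,  1.        ]])}
short_tin_c [(0.76, array([238.4, 184.8]))]
tall_tin_c [(0.84, array
[... 669 characters left out ...]
y([343.7, 166.8])), (0.57, array([431.9, 227.1]))]
magazine_seat [(0.88, array([218.7, 208. ])), (0.88, array([151.3, 224.5]))]
knob_caddy_c [(0.79, array([414.2, 170.2]))]
wrist {'fx': 342.51248061533516, 'fy': 342.51248061533516, 'cx': 274.4440036374309, 'cy': 208.59841584366674, 'extrinsics': array([[ 3.81382294e-01, -8.89121229e-01, -2.53003925e-01,
         2.90799373e-01],
       [-9.24417384e-01, -3.66756273e-01, -1.04605627e-01,
        -5.01500131e-01],
       [ 2.16307045e-04,  2.73775960e-01, -9.61793469e-01,
         3.84888585e-01],
       [ 0.00000000e+00,  0.00000000e+00,  0.00000000e+00,
         1.00000000e+00]])}
short_tin_c []
tall_tin_c []
magazine_seat []
knob_caddy_c []
```

View pics/side0.png

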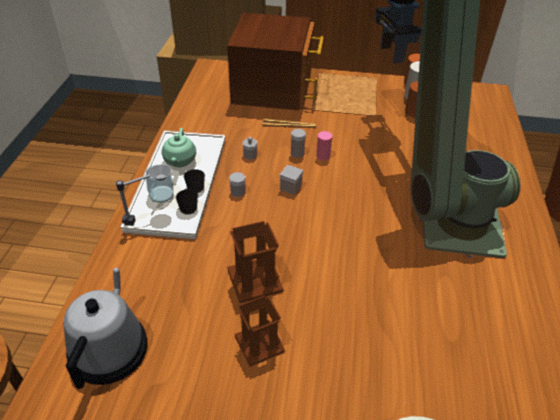

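View pics/top0.png

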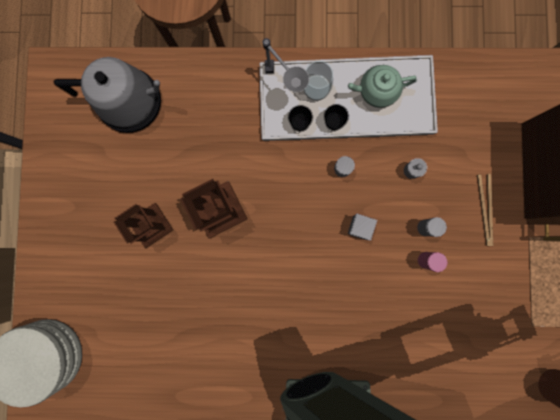

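View pics/wrist0.png

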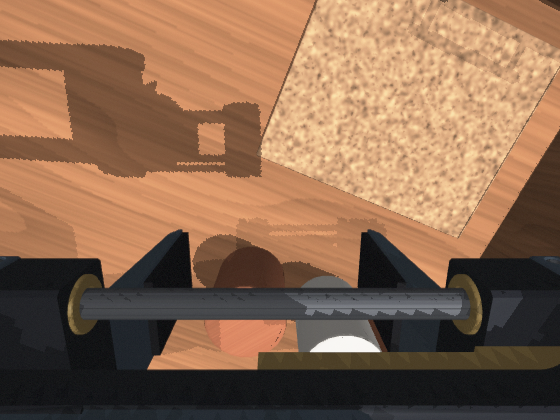

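The side view shows the short tin at (238,185), the steel tall tin at (298,141), the pink decoy at (324,146), the knob caddy at (249,147) and the square caddy at (291,180). The large dispenser is at (254,268). In the top view these are at (344,167), (433,227), (436,262), (417,169), (363,227) and (211,207).

```bash
cat > h.py <<'E'
from cell import arm
import cv2,numpy as np
T=np.array
def ray(n,px,m=None):
    m=m or arm.camera_model(n); E=m['extrinsics']
    d=E[:3,:3]@T([(px[0]-m['cx'])/m['fx'],(px[1]-m['cy'])/m['fy'],1]); return E[:3,3],d/np.linalg.norm(d)
def atz(n,px,z,m=None):
    o,d=ray(n,px,m); return o+d*(z-o[2])/d[2]
def proj(n,P,m=None):
    m=m or arm.camera_model(n);E=m['extrinsics'];c=E[:3,:3].T@(T(P)-E[:3,3])
    return T([c[0]/c[2]*m['fx']+m['cx'],c[1]/c[2]*m['fy']+m['cy']])
def show(n,f,box=None,k=1):
    p=arm.snapshot(n)[:,:,::-1]
    if box: x0,y0,x1,y1=box;p=p[y0:y1,x0:x1]
    p=cv2.resize(p,None,fx=k,fy=k,interpolation=cv2.INTER_CUBIC); cv2.imwrite('pics/'+f,p)
E
python3 - <<'E'
from h import *
for nm,a,b,z in [("short",(238.4,184.8),(344.1,166.5),.028),("tall",(298,141.3),(431.9,227.1),.04),("knob",(248.9,146.5),(414.2,170.2),.025),("mag",(254.5,275.4),(218.7,208),.012),("square",(291,180),(363,227),.03)]:
    print(nm,atz("side",a,z).round(4),atz("top",b,z).round(4))
show("top","topmag.png",(160,150,270,260),5)
show("side","sidemag.png",(210,210,310,310),6)
for c in ["top","side"]:
  arm.snapshot(c)
  for t in ["short_tin_c","tall_tin_c"]:
    for d in arm.outline_of(c,t):
      m=d['mask'];ys,xs=np.nonzero(m); print(c,t,round(d['confidence'],2),xs.min(),xs.max(),ys.min(),ys.max(),m.sum())
print(arm.get_state()['clock'])
E
```

```text
short [ 0.6227 -0.0344  0.028 ] [ 0.6292 -0.0357  0.028 ]
tall [ 0.4787 -0.2553  0.04  ] [ 0.4805 -0.2461  0.04  ]
knob [ 0.6284 -0.2223  0.025 ] [ 0.6218 -0.2098  0.025 ]
mag [0.5195 0.2724 0.012 ] [0.5238 0.278  0.012 ]
square [ 0.4768 -0.0787  0.03  ] [ 0.4792 -0.0818  0.03  ]
top short_tin_c 0.59 335 354 156 177 334
top tall_tin_c 0.91 418 447 252 270 444
top tall_tin_c 0.84 418 446 218 236 465
side short_tin_c 0.79 230 246 173 196 358
side tall_tin_c 0.9 316 332 132 160 390
side tall_tin_c 0.84 291 304 129 158 378
1.15
```

View pics/topmag.png

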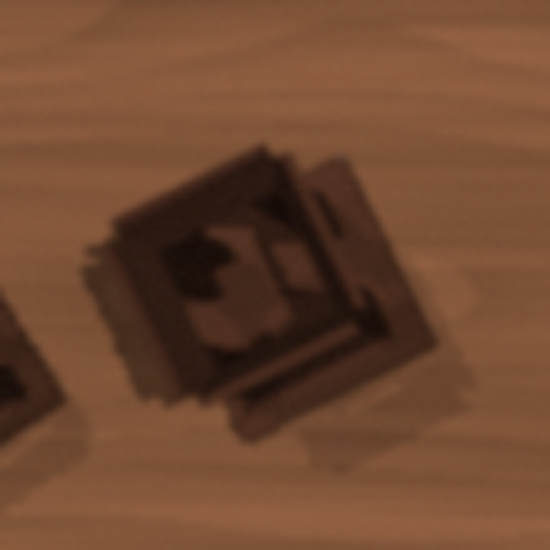

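View pics/sidemag.png

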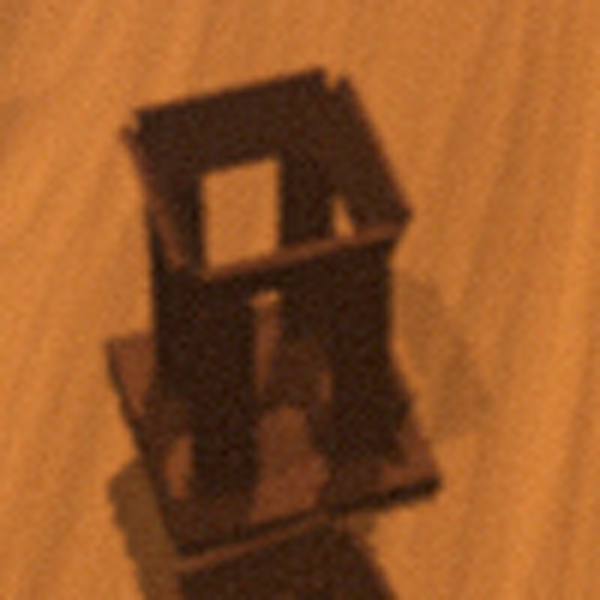

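```bash
cat >> h.py <<'E'
def sil(n,x,y,z0,h,r=.022,m=None):
    a=np.linspace(0,2*np.pi,48); P=[proj(n,(x+r*np.cos(t),y+r*np.sin(t),z),m) for z in (z0,z0+h) for t in a]
    M=np.zeros((420*4,560*4),np.uint8); cv2.fillConvexPoly(M,cv2.convexHull((T(P)*4+1.5).astype(np.int32)),1)
    return cv2.resize(M,(560,420),interpolation=cv2.INTER_AREA) if 0 else M
def fit(n,mask,x,y,h,z0=0,m=None):
    from scipy.optimize import minimize
    m=m or arm.camera_model(n); B=cv2.resize(mask.astype(np.uint8),None,fx=4,fy=4,interpolation=cv2.INTER_NEAREST)
    f=lambda p:-(lambda A:(A&B).sum()/(A|B).sum())(sil(n,p[0],p[1],z0,h,m=m))
    r=minimize(f,[x,y],method='Nelder-Mead',options=dict(initial_simplex=[[x-.01,y-.01],[x+.01,y],[x,y+.01]],xatol=2e-4,fatol=1e-4))
    return r.x.round(4),-r.fun
E
python3 - <<'E'
from h import *
for c in ["top","side"]:
  arm.snapshot(c)
  for t,h,x0,y0 in [("short_tin_c",.056,.625,-.035),("tall_tin_c",.08,.48,-.25)]:
    for d in arm.outline_of(c,t): print(c,t,fit(c,d['mask'],x0,y0,h))
for p in [(323,70),(133,115),(408,215),(190,275)]: print('side',atz("side",(210+p[0]/6,210+p[1]/6),.153).round(4))
for p in [(268,147),(112,222),(197,398),(360,322)]: print('top',atz("top",(160+p[0]/5,150+p[1]/5),.153).round(4))
print(atz("top",(436,262),.04))
E
```

```text
top short_tin_c (array([ 0.6277, -0.0354]), np.float64(0.9386446886446886))
top tall_tin_c (array([ 0.47, -0.26]), np.float64(0.0))
top tall_tin_c (array([ 0.4798, -0.244 ]), np.float64(0.9579724910850739))
side short_tin_c (array([ 0.6253, -0.0371]), np.float64(0.9432465068138692))
side tall_tin_c (array([ 0.4785, -0.2449]), np.float64(0.900264509102225))
side tall_tin_c (array([ 0.47, -0.26]), np.float64(0.0))
side [0.5045 0.2246 0.153 ]
side [0.5717 0.2608 0.153 ]
side [0.4607 0.2943 0.153 ]
side [0.5342 0.3367 0.153 ]
top [0.5763 0.2648 0.153 ]
top [0.5427 0.3323 0.153 ]
top [0.4665 0.2931 0.153 ]
top [0.5002 0.223  0.153 ]
[ 0.39669491 -0.25464696  0.04      ]
```

Request:
servo_tool([
  [[0,0,0,0,0,7.48,1],[0,0,0,0,0,7.48,1],[0,0,0,0,0,7.48,1],[-50,-34,3,0,0,0,1],[-50,-34,3,0,0,0,1],[-50,-34,3,0,0,0,1],[-50,-34,3,0,0,0,1],[-50,-34,3,0,0,0,1],[-50,-34,3,0,0,0,1],[-50,-34,3,0,0,0,1]],
])

```text
clock: 2.7
tcp_pos: [0.4585, -0.1797, 0.2715]
ee_rot: [-2.221, 2.221, -0.002]
force: [0.5, -1.3, 0.1]
gripper_width: 0.998
```

Request:
servo_tool([
  [[-48,-34,3,0,0,0,1],[-48,-34,3,0,0,0,1],[-49,-34,3,0,0,0,1],[0,0,0,0,0,0,1],[0,0,0,0,0,0,1]],
])

```text
clock: 3.32
tcp_pos: [0.5591, -0.0365, 0.262]
ee_rot: [2.222, -2.22, -0.0]
force: [-0.0, 0.4, 0.3]
gripper_width: 1.0
```

Run:
```python
from h import *
s=arm.get_state();print(s['tcp_pos'],s['ee_rot'],s['clock'])
m=arm.camera_model("wrist");show("wrist","w1.png")
for d in arm.outline_of("wrist","short_tin_c"): print(d['confidence'],d['centre'],fit("wrist",d['mask'],.6265,-.036,.056,m=m))
for d in arm.outline_of("wrist","tall_tin_c"): print(d['confidence'],d['centre'])
```

```text
[ 0.55912221 -0.03650306  0.26202083] [ 2.22162259e+00 -2.21971176e+00 -4.79277975e-04] 3.325
0.66 [0.4909, 0.2879] (array([ 0.627 , -0.0348]), np.float64(0.975843132904371))
0.59 [0.832, 0.611]
```

View pics/w1.png

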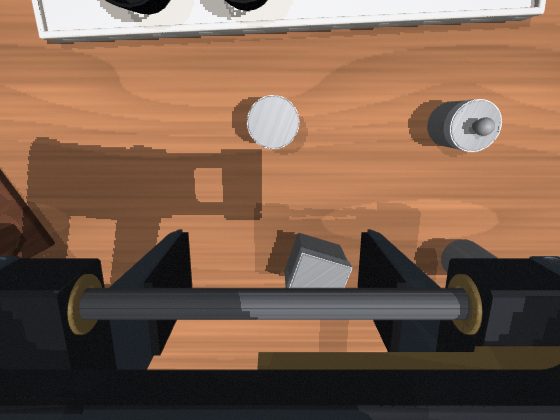

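The wrist view shows the short tin at (273,122). The fit gives (0.627, -0.035), which agrees with the fixed cameras.

Request:
servo_tool([
  [[-0.8,-34,0,0,0,0,1],[-0.7,-34,0,0,0,0,1],[0,0,40,0,0,0,1],[0,0,40,0,0,0,1],[0,0,34,0,0,0,1],[0,0,20,0,0,0,1],[0,0,14,0,0,0,1],[0,0,0,0,0,0,1]],
], force=15)

```text
clock: 4.47
tcp_pos: [0.6269, -0.0356, 0.1137]
ee_rot: [2.22, -2.222, -0.002]
force: [0.5, -0.2, 0.5]
gripper_width: 1.001
```

Request:
servo_tool([
  [[0,0,0,0,0,0,-0.5],[0,0,0,0,0,0,-0.5],[0,0,0,0,0,0,-0.5],[0,0,0,0,0,0,-0.5],[0,0,0,0,0,0,-0.5],[0,0,0,0,0,0,-0.5]],
])

```text
clock: 5.22
tcp_pos: [0.6275, -0.0349, 0.1143]
ee_rot: [-2.222, 2.221, -0.0]
force: [-1.1, -1.3, 1.1]
gripper_width: 0.475
```

Request:
servo_tool([
  [[0,0,-15,0,0,0,-0.5],[0,0,-35,0,0,0,-0.5],[0,0,-45,0,0,0,-0.5],[0,0,-45,0,0,0,-0.5],[0,0,-46,0,0,0,-0.5],[-30,17,0,0,0,0,-0.5],[-44,25,0,0,0,0,-0.5],[-44,25,0,0,0,0,-0.5],[-44,25,0,0,0,0,-0.5]],
])

```text
clock: 6.35
tcp_pos: [0.5345, 0.1283, 0.3013]
ee_rot: [-2.22, 2.221, -0.001]
force: [0.6, 0.6, -2.2]
gripper_width: 0.476
```

Request:
servo_tool([
  [[-44,25,0,0,0,0,-0.5],[-44,25,0,0,0,0,-0.5],[-44,25,0,0,0,0,-0.5],[-20,10,0,0,0,0,-0.5],[0,0,0,0,0,0,-0.5],[0,0,0,0,0,0,-0.5]],
])

```text
clock: 7.1
tcp_pos: [0.4507, 0.2785, 0.3007]
ee_rot: [-2.221, 2.221, -0.001]
force: [0.1, -0.1, -0.4]
gripper_width: 0.478
```

Run:
```python
from h import *
s=arm.get_state();print(s['tcp_pos'],s['ee_rot'],s['clock'])
m=arm.camera_model("wrist");show("wrist","w2.png");print(m)
for d in arm.place_of("wrist","magazine_seat"):
  px=T(d['centre'])*[560,420]; print(d['confidence'],px,atz("wrist",px,.012,m))
print(proj("wrist",(.5195,.2787,.153),m),proj("wrist",(.5195,.2787,.012),m))
```

```text
[0.45069901 0.27853172 0.30070204] [-2.22112823e+00  2.22126604e+00 -1.29586887e-03] 7.1
{'fx': 342.51248061533516, 'fy': 342.51248061533516, 'cx': 274.4440036374309, 'cy': 208.59841584366674, 'extrinsics': array([[-5.10937523e-04, -9.62042317e-01, -2.72899835e-01,
         5.27689690e-01],
       [-9.99999569e-01,  7.03190667e-04, -6.06676348e-04,
         2.79050212e-01],
       [ 7.75548936e-04,  2.72899407e-01, -9.62042261e-01,
         3.93372668e-01],
       [ 0.00000000e+00,  0.00000000e+00,  0.00000000e+00,
         1.00000000e+00]])}
0.94 [273.224 118.986] [0.51986756 0.2800729  0.012     ]
0.56 [121.072 156.912] [0.4792395  0.44894461 0.012     ]
[274.69041839 123.9267334 ] [274.49839966 119.33776556]
```

View pics/w2.png

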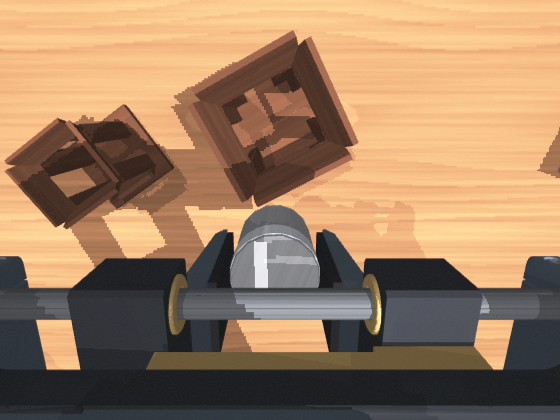

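The dispenser seat shows at (273,119), which gives about (0.520, 0.280), so all three cameras agree. The tin is held upright.

Request:
servo_tool([
  [[-1,-25,0,0,0,0,-0.5],[0,-30,0,0,0,0,-0.5],[0,-15,0,0,0,0,-0.5],[0,0,0,0,0,0,-0.5],[0,0,30,0,0,0,-0.5],[0,0,25,0,0,0,-0.5],[0,0,12,0,0,0,-0.5],[0,0,0,0,0,0,-0.5],[0,0,0,0,0,0,-0.5]],
])

```text
clock: 8.32
tcp_pos: [0.5208, 0.2804, 0.2344]
ee_rot: [-2.22, 2.22, -0.001]
force: [0.2, 0.2, -0.5]
gripper_width: 0.479
```

Run:
```python
from h import *
s=arm.get_state();print(s['tcp_pos'],s['ee_rot'],s['clock'],s['force'])
show("side","s3.png",(180,170,340,330),4);show("top","t3.png",(150,130,290,270),4)
```

```text
[0.52076785 0.2803724  0.23438593] [-2.22032360e+00  2.21983972e+00 -1.04699393e-03] 8.325 [ 0.23434354  0.16627448 -0.50127727]
```

View pics/s3.png

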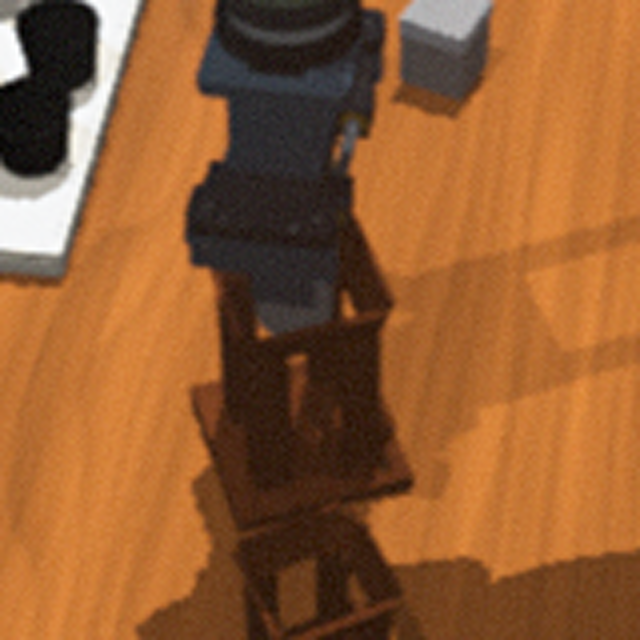

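The side view shows the tin inside the mouth, near its centre, with no contact force. I'm releasing it.

Request:
servo_tool([
  [[0,0,0,0,0,0,1],[0,0,0,0,0,0,1],[0,0,0,0,0,0,1],[0,0,0,0,0,0,1],[0,0,-30,0,0,0,1],[0,0,-40,0,0,0,1],[0,25,0,0,0,0,1],[0,30,0,0,0,0,1],[0,15,0,0,0,0,1],[0,0,0,0,0,0,1]],
])

```text
clock: 9.68
tcp_pos: [0.4501, 0.2802, 0.3035]
ee_rot: [-2.222, 2.22, -0.001]
force: [0.6, 0.1, 0.5]
gripper_width: 0.998
```

Run:
```python
from h import *
s=arm.get_state();print(s['tcp_pos'],s['ee_rot'],s['clock'],s['force'])
show("side","s4.png",(180,170,340,330),3);show("wrist","w4.png")
```

```text
[0.45005803 0.28020321 0.30348521] [-2.22217922e+00  2.21988107e+00 -7.14040171e-04] 9.675 [0.55380946 0.05867666 0.46123273]
```

View pics/s4.png

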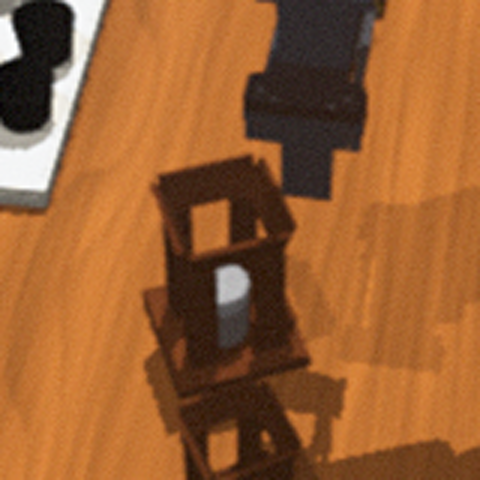

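View pics/w4.png

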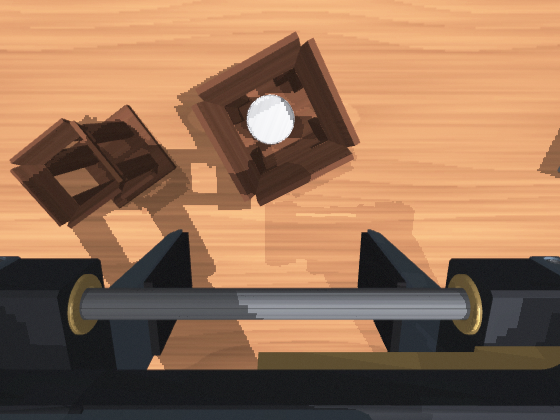

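The short tin stands upright on the floor of the dispenser, at wrist pixel (270,118). Next is the tall tin.

Request:
servo_tool([
  [[35,0,0,0,0,0,1],[55,5,2,0,0,0,1],[55,5,2,0,0,0,1],[55,5,2,0,0,0,1],[55,5,2,0,0,0,1],[55,5,2,0,0,0,1],[55,5,2,0,0,0,1],[55,5,2,0,0,0,1],[55,5,2,0,0,0,1],[50,0,4,0,0,0,1]],
])

```text
clock: 11.02
tcp_pos: [0.4107, -0.2479, 0.2833]
ee_rot: [-2.22, 2.223, -0.002]
force: [0.9, -0.5, 0.3]
gripper_width: 1.001
```

Request:
servo_tool([
  [[0,0,0,0,0,0,1],[0,0,0,0,0,0,1]],
])

```text
clock: 11.28
tcp_pos: [0.4107, -0.2451, 0.2829]
ee_rot: [-2.22, 2.222, 0.001]
force: [1.3, 0.4, 0.6]
gripper_width: 0.999
```

Run:
```python
from h import *
s=arm.get_state();print(s['tcp_pos'],s['ee_rot'],s['clock'])
m=arm.camera_model("wrist");show("wrist","w5.png")
for d in arm.outline_of("wrist","tall_tin_c"): print(d['confidence'],T(d['centre'])*[560,420],fit("wrist",d['mask'],.479,-.2445,.08,m=m))
```

```text
[ 0.41068364 -0.24507525  0.28291923] [-2.22049934e+00  2.22218609e+00  1.42587206e-03] 11.275
0.77 [276.416 123.984] (array([ 0.4795, -0.2436]), np.float64(0.9667704516022373))
0.56 [272.328 202.902] (array([ 0.469 , -0.2545]), np.float64(0.0))
```

View pics/w5.png

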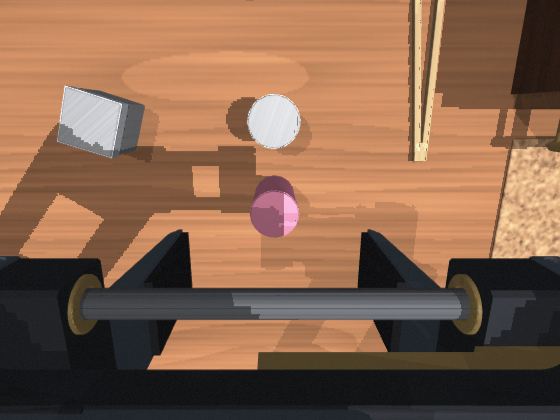

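The wrist view shows the steel tall tin at (274,121) and the pink one at (274,212), which I leave alone. The target is (0.4795, -0.2436).

Request:
servo_tool([
  [[-1,-34,0,0,0,0,1],[0,-35,0,0,0,0,1],[0,0,40,0,0,0,1],[0,0,40,0,0,0,1],[0,0,34,0,0,0,1],[0,0,20,0,0,0,1],[0,0,13,0,0,0,1],[0,0,0,0,0,0,1]],
])

```text
clock: 12.38
tcp_pos: [0.4795, -0.2431, 0.1359]
ee_rot: [2.223, -2.22, -0.002]
force: [0.1, -0.0, -0.6]
gripper_width: 0.999
```

Request:
servo_tool([
  [[0,0,0,0,0,0,-0.5],[0,0,0,0,0,0,-0.5],[0,0,0,0,0,0,-0.5],[0,0,0,0,0,0,-0.5],[0,0,0,0,0,0,-0.5],[0,0,0,0,0,0,-0.5]],
])

```text
clock: 13.12
tcp_pos: [0.4796, -0.244, 0.1364]
ee_rot: [2.222, -2.221, 0.0]
force: [-0.2, -0.2, 1.7]
gripper_width: 0.476
```

Request:
servo_tool([
  [[0,0,-15,0,0,0,-0.5],[0,0,-35,0,0,0,-0.5],[0,0,-45,0,0,0,-0.5],[0,0,-45,0,0,0,-0.5],[0,0,-40,0,0,0,-0.5],[-25,-2,0,0,0,0,-0.5],[-45,-4,0,0,0,0,-0.5],[-50,-4,0,0,0,0,-0.5],[-50,-4,0,0,0,0,-0.5],[-50,-4,0,0,0,0,-0.5]],
])

```text
clock: 14.38
tcp_pos: [0.4972, -0.0223, 0.3171]
ee_rot: [-2.221, 2.221, -0.001]
force: [0.6, -0.7, -2.0]
gripper_width: 0.476
```

Request:
servo_tool([
  [[-50,-4,0,0,0,0,-0.5],[-50,-4,0,0,0,0,-0.5],[-50,-4,0,0,0,0,-0.5],[-50,-4,0,0,0,0,-0.5],[-50,-4,0,0,0,0,-0.5],[-35,-3,0,0,0,0,-0.5],[-18,0,0,0,0,0,-0.5],[0,0,0,0,0,0,-0.5],[0,0,0,0,0,0,-0.5]],
])

```text
clock: 15.5
tcp_pos: [0.5203, 0.2778, 0.3164]
ee_rot: [2.22, -2.222, 0.001]
force: [-0.6, 0.2, -1.2]
gripper_width: 0.478
```

Run:
```python
from h import *
s=arm.get_state();print(s['tcp_pos'],s['ee_rot'],s['clock'],s['gripper_width'],s['force'])
show("side","s6.png",(180,130,340,330),3)
```

```text
[0.52034192 0.27781757 0.31639572] [ 2.21993801e+00 -2.22173322e+00  9.54629044e-04] 15.5 0.47828264019785466 [-0.59153456  0.15256613 -1.17390647]
```

View pics/s6.png

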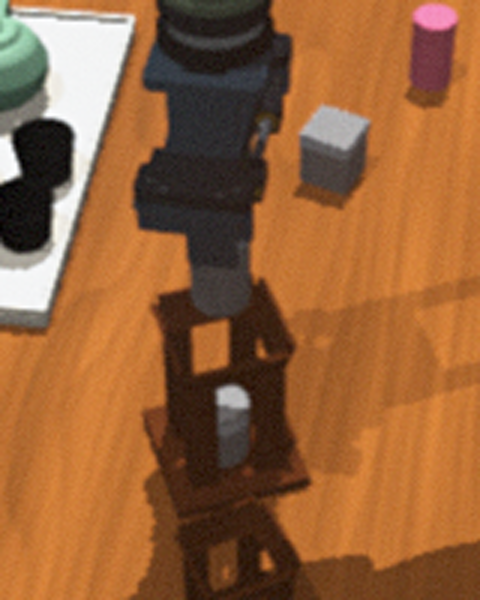

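The tall tin hangs upright above the mouth, and the short tin is still seated. I'm lowering it now.

Request:
servo_tool([
  [[-2,0,0,0,0,0,-0.5],[0,0,25,0,0,0,-0.5],[0,0,25,0,0,0,-0.5],[0,0,20,0,0,0,-0.5],[0,0,12,0,0,0,-0.5],[0,0,0,0,0,0,-0.5],[0,0,0,0,0,0,-0.5]],
])

```text
clock: 16.42
tcp_pos: [0.521, 0.2812, 0.2352]
ee_rot: [-2.22, 2.22, -0.001]
force: [0.3, -0.8, -2.1]
gripper_width: 0.481
```

Request:
servo_tool([
  [[0,0,0,0,0,0,1],[0,0,0,0,0,0,1],[0,0,0,0,0,0,1],[0,0,0,0,0,0,1],[0,0,-30,0,0,0,1],[0,0,-40,0,0,0,1],[0,25,0,0,0,0,1],[0,30,0,0,0,0,1],[0,15,0,0,0,0,1],[0,0,0,0,0,0,1]],
])

```text
clock: 17.68
tcp_pos: [0.4501, 0.2812, 0.3045]
ee_rot: [-2.222, 2.22, -0.001]
force: [0.6, -0.3, 0.8]
gripper_width: 0.998
```

Run:
```python
from h import *
s=arm.get_state();print(s['tcp_pos'],s['clock'],s['force'])
m=arm.camera_model("wrist");show("side","s7.png",(180,130,340,330),3);show("wrist","w7.png")
for z in(.012+.136,.068): print(proj("wrist",(.5205,.28,z),m), m['fx']*.044/(m['extrinsics'][2,3]-z))
```

```text
[0.45008013 0.28117131 0.30450667] 17.675 [ 0.58111103 -0.34759884  0.75213674]
[276.74921044 121.13130241] 60.478357415994275
[276.16210489 118.78812465] 45.780822832319245
```

View pics/s7.png

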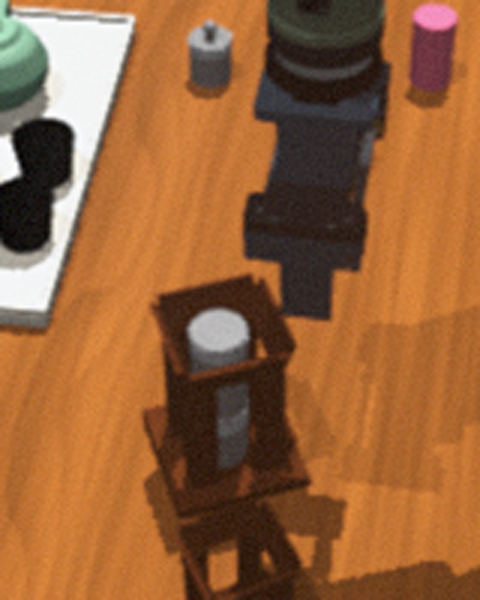

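View pics/w7.png

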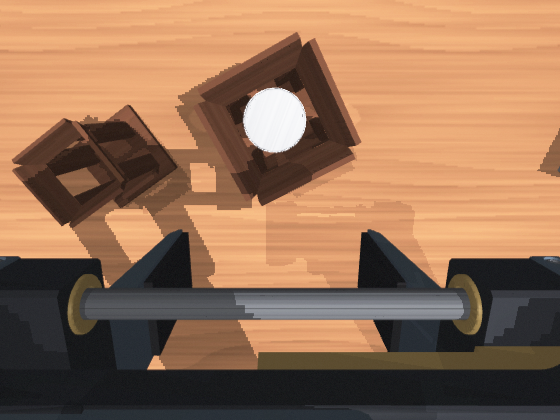

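The tall tin rests on the short one. Its lid shows at (275,120) with a diameter of about 62 px against 60 expected, so it is fully seated. The knob caddy is still standing and the gripper is clear.

```bash
python3 -c "
from cell import arm
print(arm.job_done())"
```

```text
the job is handed in; nothing more can be done
None
```

Both tins are loaded in the large dispenser: the short tin went in first and stands on its floor, and the tall steel tin rests upright on top of it. The job was handed in at about 17.8 s of the 64 s allowed, with the gripper open and clear of everything.

**Position checks:** The camera estimates of the tin and dispenser positions agreed to within a few millimetres.

**Final pictures:** The side view shows both tins stacked upright. In the wrist view the top lid is centred in the mouth. It measured about 62 px across, where I expected 60 px for a fully seated stack; the short tin had read slightly large in the same way.

**Other objects:** I never touched the knobbed caddy, the square caddy, the pink tin or the smaller dispenser. The last side view shows the knobbed caddy and the pink tin still standing. The arm hid the square caddy in that last picture; the one taken just before the tall tin was lowered showed it in place.

**Forces:** The wrist force readings I saw after each move stayed around 2 N or less, and none of my checks failed.

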